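# Find the specimen carrier in the lidded tubs and slide it home in the stage

### The job

The specimen carrier is in one of the three lidded steel tubs: starting with the leftmost tub as seen from the robot and going right, take the lids off one by one, laying each flat on the bench with its handle up, until you find it, and leave any tubs further right closed. Only then take the carrier out and slide it toe first under the lip of the grey stage until it is fully home against the stop. Leave the tubs standing where they are and do not disturb the beaker, the flask or the tongs.

Things in the scene. Friction and masses are not known exactly. Their poses are not given: they have to be found in the camera images.
- tub_a_rim (a point): Centre of the mouth, at rim height, of one of three identical round open steel tubs (outer diameter 116 mm, height 56 mm, wall 3 mm, floor 4 mm thick) that stand loose on the bench (0.4 kg). z up. The letters a, b, c say nothing about the place of a tub in the row; its right and left are judged by y.
- tub_b_rim (a point): Centre of the mouth, at rim height, of one of three identical round open steel tubs (outer diameter 116 mm, height 56 mm, wall 3 mm, floor 4 mm thick) that stand loose on the bench (0.4 kg). z up. The letters a, b, c say nothing about the place of a tub in the row; its right and left are judged by y.
- tub_c_rim (a point): Centre of the mouth, at rim height, of one of three identical round open steel tubs (outer diameter 116 mm, height 56 mm, wall 3 mm, floor 4 mm thick) that stand loose on the bench (0.4 kg). z up. The letters a, b, c say nothing about the place of a tub in the row; its right and left are judged by y.
- lid_a_grip (a point): Centre of the handle bar of tub_a's loose steel lid (0.1 to 0.2 kg). Bar 60 mm long (x), 12 mm wide (y), 14 mm high, on two short posts. Lid: disc 122 mm across, 3 mm thick, top 26 mm below this point; under it a plug 102 mm across, 6 mm deep, underside 35 mm below this point. On its tub the point is 29 mm above the rim; with the lid flat on the bench, 35 mm above the bench. z up.
- lid_b_grip (a point): Centre of the handle bar of tub_b's loose steel lid (0.1 to 0.2 kg). Bar 60 mm long (x), 12 mm wide (y), 14 mm high, on two short posts. Lid: disc 122 mm across, 3 mm thick, top 26 mm below this point; under it a plug 102 mm across, 6 mm deep, underside 35 mm below this point. On its tub the point is 29 mm above the rim; with the lid flat on the bench, 35 mm above the bench. z up.
- lid_c_grip (a point): Centre of the handle bar of tub_c's loose steel lid (0.1 to 0.2 kg). Bar 60 mm long (x), 12 mm wide (y), 14 mm high, on two short posts. Lid: disc 122 mm across, 3 mm thick, top 26 mm below this point; under it a plug 102 mm across, 6 mm deep, underside 35 mm below this point. On its tub the point is 29 mm above the rim; with the lid flat on the bench, 35 mm above the bench. z up.
- carrier_centre (a point): Centre (half-way up) of the steel specimen carrier to be found, standing upright in one tub, 0.2 to 0.35 kg. Foot plate 70 mm long (x), 40 mm wide (y), 8 mm thick, underside 21 mm below this point. On it an upright grip rib 28 mm long (x), 14 mm thick (y), centred at x = -12 mm, its top 21 mm above this point. The bare end of the plate, at +x, is the toe. z up.
- stage_pocket (a point): Point on the floor of the stage where the middle of the carrier's underside lies when fully home; carrier x then points along this point's x (toe first). x points away from the robot give or take 0.5 rad; y across, z up. The floor is level, 12 mm above the bench, and runs from x = -77 mm to the stop wall at x = +35 mm.
- stage: Fixed receiving stage: aluminium base 130 x 76 x 12 mm with a grey lip block. Same axes as stage_pocket, which lies 7 mm towards +x of this origin (underside). From the pocket point: lip from x = +11 to +35 mm, 66 mm wide, underside 11 mm, top 19 mm above the floor; the slot under it is 46 mm wide; slanted lead-ins 7 mm high widen to about 60 mm at x = -3 mm.
- beaker_centre (a point): Centre (half-way up) of a loose glass beaker, 60 mm diameter, 80 mm high: a bystander.
- flask_centre (a point): Centre (half-way up) of a loose conical glass flask, 60 mm diameter at the foot, 80 mm high: a bystander.
- tongs_centre (a point): Centre of loose steel crucible tongs lying flat, 187 mm long along the point's x, 64 mm wide at the finger rings (-x end), 8 mm high: a bystander.
Things that resemble listed ones, but are neither listed nor needed, are in the scene too. Leave any brown look-alike of the part that bears lid_a_grip alone. What is shaped like the part that bears lid_c_grip but turquoise is not meant.

How it is judged:
On the way, in this order (a step that is already met when the one before it is completed fails the run):
1. every tub from the left end of the row up to and including the one that holds the carrier has its lid taken off, the carrier still lying in its tub (horizontal distance between lid_a_grip and tub_a_rim above 0.09 m and horizontal distance between carrier_centre and tub_a_rim below 0.04 m and height (world z) of carrier_centre below 0.045 m and (y of tub_b_rim in the frame of tub_a_rim below 0 m or horizontal distance between lid_b_grip and tub_b_rim above 0.09 m) and (y of tub_c_rim in the frame of tub_a_rim below 0 m or horizontal distance between lid_c_grip and tub_c_rim above 0.09 m)), for 0.2 s.
2. the carrier is lifted out of the tub (height (world z) of carrier_centre above 0.075 m), for 0.1 s.
At the end, for the whole second after the job is handed in: Carrier flat on the stage, toe under the lip, within 4 mm of home along the slide, 6 mm across, 0.15 rad; lids of its tub and all tubs to the left lie flat (0.1 rad), handle up, still, on the bench, over 90 mm from their tubs' centres; tubs to the right are closed (x of carrier_centre in the frame of stage_pocket between -0.004 and 0.004 m and y of carrier_centre in the frame of stage_pocket between -0.006 and 0.006 m and z of carrier_centre in the frame of stage_pocket between 0.017 and 0.025 m and angle between the x axis of carrier_centre and the x axis of stage_pocket, either way round below 0.15 rad and linear speed of each of carrier, lid_a below 0.02 m/s and horizontal distance between lid_a_grip and tub_a_rim above 0.09 m and height (world z) of lid_a_grip below 0.045 m and angle between lid_a_grip's own z axis and vertical below 0.1 rad and ((y of tub_b_rim in the frame of tub_a_rim below 0 m and distance between lid_b_grip and tub_b_rim below 0.045 m) or (not (y of tub_b_rim in the frame of tub_a_rim below 0 m) and (horizontal distance between lid_b_grip and tub_b_rim above 0.09 m and height (world z) of lid_b_grip below 0.045 m and angle between lid_b_grip's own z axis and vertical below 0.1 rad and linear speed of lid_b below 0.02 m/s))) and ((y of tub_c_rim in the frame of tub_a_rim below 0 m and distance between lid_c_grip and tub_c_rim below 0.045 m) or (not (y of tub_c_rim in the frame of tub_a_rim below 0 m) and (horizontal distance between lid_c_grip and tub_c_rim above 0.09 m and height (world z) of lid_c_grip below 0.045 m and angle between lid_c_grip's own z axis and vertical below 0.1 rad and linear speed of lid_c below 0.02 m/s)))); the robot touches nothing.
It fails at once if a tub to the right of the one that holds the carrier is opened ((y of tub_b_rim in the frame of tub_a_rim below 0 m and not (distance between lid_b_grip and tub_b_rim below 0.045 m)) or (y of tub_c_rim in the frame of tub_a_rim below 0 m and not (distance between lid_c_grip and tub_c_rim below 0.045 m))).
It fails at once if a tub is shifted by more than 30 mm or tipped (distance of any of tub_a_rim, tub_b_rim, tub_c_rim from where it was at the start of the episode above 0.03 m or angle between any of tub_a_rim, tub_b_rim, tub_c_rim's own z axis and vertical above 0.25 rad).
It fails at once if the beaker, the flask or the tongs are shifted by more than 30 mm or tipped over (distance of any of beaker_centre, flask_centre, tongs_centre from where it was at the start of the episode above 0.03 m or angle between any of beaker_centre, flask_centre's own z axis and vertical above 0.4 rad).
It also fails if it takes over 72 s, if anything falls off the work surface, if the arm or the gripper's body presses on something with over 40 N, if the wrist force passes 120 N, or if a joint passes its speed limit or range.

### The arm

A 6-joint arm with a two-finger parallel gripper is mounted at the origin on the work surface. World frame = base frame: x ahead of the robot, y to its left, z up, the work surface at z = 0. Lengths are in m, angles in rad, forces in N, time in s.
With the tool pointing down it reaches from about 0.3 to 0.775 m from the base axis. Payload 14.6 kg.
Tool frame: the origin (TCP) lies on the centre line of the jaws, within the pads' length; the fingertips stand 19 mm ahead of it and the grasp point (between the pads) is the TCP; z points along the fingers, x is the direction in which the jaws open and shut, and the axes are right-handed (so a half turn about z gives the same grasp; the last joint's range is limited). The gripper opens to 94 mm and grips with 3 to 60 N. Pads are 16 mm wide; open, the fingers measure 119 mm over their backs; the gripper's body (75 mm by 177 mm) begins 78 mm behind the grasp point.
Start: joints at [1.264, 0.3, 1.521, -0, 1.321, -0.067], TCP at [0.131, 0.534, 0.224] pointing down, gripper open.
Joint ranges: [-3.03, 3.03], [-0.79, 2.21], [0.23, 2.52], [-1.04, 4.18], [0, 3.07], [-2.55, 2.55]. Speed limits (rad/s): [2.22, 2.22, 2.57, 3.14, 3.14, 3.14].

### API

Orientations are given as [roll, pitch, yaw] about the fixed x, y, z axes, in that order (R = Rz(yaw) Ry(pitch) Rx(roll)).
In Python, from station import ctrl, imaging gives the robot as it stands.
- The arm moves only by the shell command python3 -m handwheel 'ROWS' [OPENING] [FORCE]. ROWS is JSON, a list that holds one entry, the list of rows, each a list of 4 numbers: the shift along the tool's x, y, z in m, then the turn about the tool's z in rad. A call has 1 to 10 rows; each row shifts and turns the pose as measured when the row begins, along the tool's axes as they then stand; what a row does not reach is not made up. A row lasts 1/10 s, in which the tool goes at most 50 mm and 8.59 degrees, less where a joint would pass 70% of its speed; a pose out of reach is approached as far as the arm can. A call is refused whole if a number of a shift passes 0.05 or a number of a turn 0.15, either way. A call with a gripper value outside its range is refused whole. OPENING is the finger opening in m, from 0 to 0.094, set as the call begins (- or left out, the last holds). The fingers move at their own pace and stop on an object; FORCE is the grip in N (left out, the last holds). Time passes only in rows, so rows that do not move let the fingers close. It gives the time, the measured TCP pose, the force and the opening at its end, in the units of the state.
- ctrl.get_obs(): the state, without advancing time (a new reading comes with each control period).
- imaging.camera(name): name is "side" or "top" or "wrist"; returns the picture (400x640x3 uint8, red, green, blue); there is no depth.
- imaging.camera_model(name): a dict with "camera_matrix" (3x3 intrinsics, pixels), "position" and "attitude" of the camera in the world. Camera axes: x right, y up, looking along -z (the intrinsics and any distortion apply to the point x, -y, -z); pixel columns grow to the right and rows downward; lengths in m; the calibration is good to about 2 mm. A picture is of the moment at which its call begins: read the wrist's pose just before it. camera_model takes no time and is no camera call; for the wrist camera it gives the pose at the moment of the call.
- ctrl.hand_in(): hands the job in, once; it reports no verdict.
The state is a dict: "time_s": time; "qpos": joint angles; "joint_vel": joint speeds; "tau": joint torques, N m; "ee_pos": TCP position; "eef_rot": TCP orientation; "force": force on the tool from outside, world axes, zero at the start; "moment": the same for the moment, N m; "grip_width": finger opening in m.
Only numpy, scipy, OpenCV 4.12 (cv2) and the standard library are available. Lean on these libraries where they do the work, as an engineer would, in place of code of your own. Each camera call takes 0.05 s, during which the arm holds its last target. There are 200 camera calls.

## Working session

There is one attempt and no reset: what is moved stays moved. The work goes in short steps, Python scripts to look and compute and a shell command to move; the robot and the scene stay as the last step left them, time stands still between calls to the robot, and variables do not carry over. Pictures are saved under pics/ and viewed, about 8 in all and at most 12, crops included, and the job is handed in when it is done.

```bash
mkdir -p pics; python3 - <<'E'
from station import ctrl, imaging
import cv2
o=ctrl.get_obs();print(o)
for n in("top","side"):
    m=imaging.camera_model(n);print(n,m)
    cv2.imwrite(f"pics/{n}0.png",imaging.camera(n)[:,:,::-1])
E
```

```text
{'time_s': 0.0, 'qpos': array([ 1.26439043e+00,  3.00451213e-01,  1.52157224e+00,  1.80839224e-05,
        1.32068433e+00, -6.66307536e-02]), 'joint_vel': array([-0.00056924, -0.00018602,  0.00127859,  0.00077317, -0.00135169,
       -0.00132818]), 'tau': array([ 2.36655571e-03, -5.31807518e+01, -3.52739561e+01,  7.09346076e-02,
        2.43303092e-02, -9.79320271e-05]), 'ee_pos': array([0.13056072, 0.53403852, 0.22390096]), 'eef_rot': array([-3.14150093e+00,  1.11148836e-03,  1.33101675e+00]), 'force': array([ 0.13496895,  0.94540447, -0.49247984]), 'moment': array([ 0.02293721, -0.03697468,  0.01907475]), 'grip_width': 0.09358968498576682}
top {'camera_matrix': array([[465.38581857,   0.        , 315.57958398],
       [  0.        , 465.38581857, 202.54752303],
       [  0.        ,   0.        ,   1.        ]]), 'position': array([ 0.42594021, -0.11048842,  1.35457885]), 'attitude': array([ 0.06770736, -0.01463498, -1.575995  ])}
side {'camera_matrix': array([[476.87658483,   0.        , 325.36424543],
       [  0.        , 476.87658483, 204.94652117],
       [  0.        ,   0.        ,   1.        ]]), 'position': array([ 0.04523952, -0.88717873,  0.97021786]), 'attitude': array([ 0.79164895,  0.02048482, -0.59518201])}
```

View pics/top0.png

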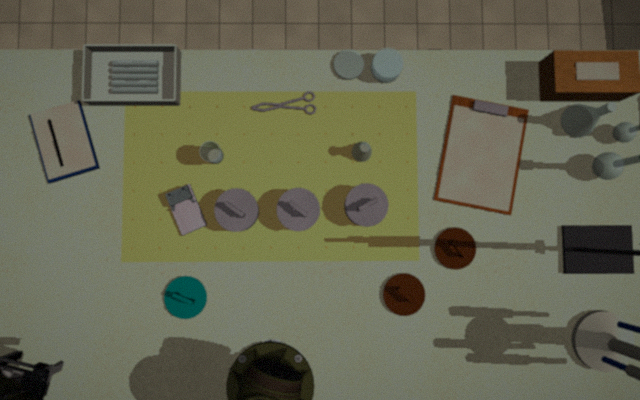

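View pics/side0.png

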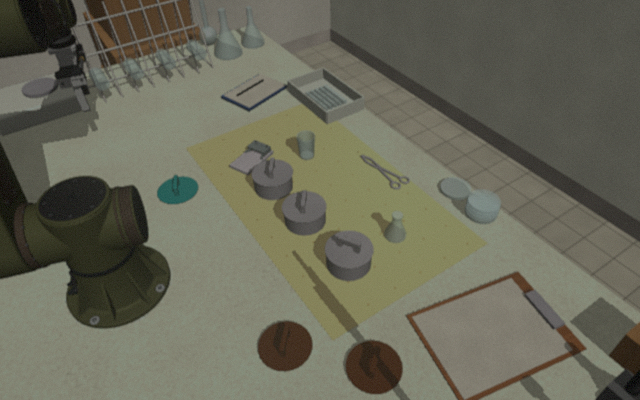

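The top view shows the three grey lidded tubs at about (237,209), (297,209) and (366,204) and the stage at (185,210) with its lip towards the top. The tongs are at (285,103), the beaker at (210,152) and the flask at (361,151). The turquoise and brown lids are look-alikes. The side view confirms this.

```bash
cat > h.py <<'E'
from station import ctrl, imaging
import numpy as np, cv2
from scipy.spatial.transform import Rotation as R
def ray(name,uv,z,m=None):
    m=m or imaging.camera_model(name)
    uv=np.atleast_2d(np.float64(uv)); K=m["camera_matrix"]
    d=np.c_[(uv[:,0]-K[0,2])/K[0,0],-(uv[:,1]-K[1,2])/K[1,1],-np.ones(len(uv))]
    d=d@R.from_euler('xyz',m["attitude"]).as_matrix().T; p=m["position"]
    return p+d*((z-p[2])/d[:,2])[:,None]
def proj(name,P,m=None):
    m=m or imaging.camera_model(name);K=m["camera_matrix"]
    q=(np.atleast_2d(P)-m["position"])@R.from_euler('xyz',m["attitude"]).as_matrix()
    return np.c_[K[0,2]+K[0,0]*q[:,0]/-q[:,2],K[1,2]-K[1,1]*q[:,1]/-q[:,2]]
def tool(p=None,yaw=None):
    "shift in tool axes and turn needed to reach world p and yaw"
    o=ctrl.get_obs();T=R.from_euler('xyz',o["eef_rot"]).as_matrix()
    print("t",round(o["time_s"],2),"tcp",o["ee_pos"].round(4),"rot",np.round(o["eef_rot"],3),"w",round(o["grip_width"],4),"F",o["force"].round(1))
    if p is not None: print("shift",(T.T@(np.array(p)-o["ee_pos"])).round(4))
    if yaw is not None:
        d=-(yaw-o["eef_rot"][2]); print("turn",round((d+np.pi/2)%np.pi-np.pi/2,3))
E
python3 - <<'E'
from h import *
im=cv2.imread("pics/top0.png")
c=cv2.resize(im[140:330,120:440],None,fx=2.5,fy=2.5,interpolation=cv2.INTER_CUBIC);cv2.imwrite("pics/c0.png",cv2.convertScaleAbs(c,alpha=1.5))
for n,uv,z in[("tubL",(237,209),.059),("tubM",(297,209),.059),("tubR",(366,204),.059),("teal",(184,297),.0),("br1",(404,293),0),("br2",(455,248),0),("beaker",(211,153),.04),("flask",(361,151),.04),("t1",(252,107),.0),("t2",(314,100),0),("stage",(185,210),.012),("sheetTL",(123,92),0),("BR",(418,261),0)]:
    print(n,ray("top",uv,z)[0].round(3))
print(imaging.camera_model("wrist"))
E
```

```text
tubL [0.497 0.089 0.059]
tubM [ 0.496 -0.078  0.059]
tubR [ 0.509 -0.271  0.059]
teal [0.248 0.248 0.   ]
br1 [ 0.255 -0.385  0.   ]
br2 [ 0.383 -0.536  0.   ]
beaker [0.657 0.166 0.04 ]
flask [ 0.662 -0.261  0.04 ]
t1 [0.801 0.055 0.   ]
t2 [ 0.822 -0.128  0.   ]
stage [0.497 0.245 0.012]
sheetTL [0.847 0.435 0.   ]
BR [ 0.346 -0.427  0.   ]
{'camera_matrix': array([[289.49273028,   0.        , 319.50167884],
       [  0.        , 289.49273028, 193.17546121],
       [  0.        ,   0.        ,   1.        ]]), 'position': array([0.05077112, 0.55383681, 0.38296635]), 'attitude': array([-2.86883113e-01,  1.10307801e-03,  1.33079349e+00])}
```

View pics/c0.png

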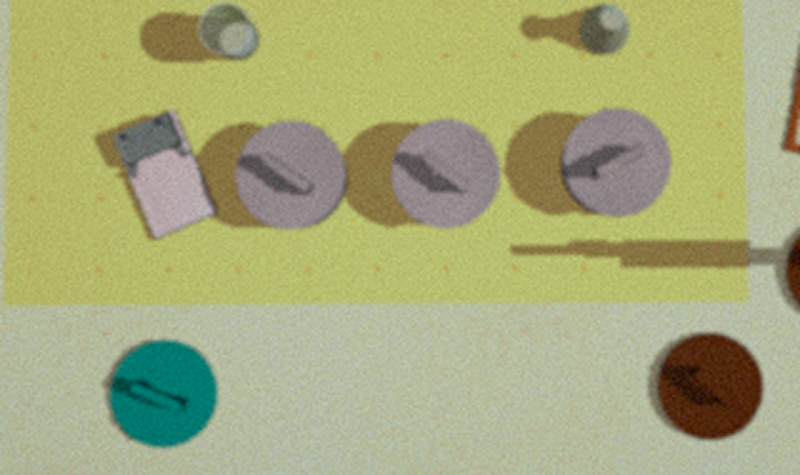

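```bash
python3 -c "
from h import *
tool([.497,.089,.23],-.64)"
```

```text
t 0.1 tcp [0.1306 0.534  0.2239] rot [-3.142e+00  1.000e-03  1.331e+00] w 0.094 F [-0.6  0.9  0.4]
shift [-0.3453  0.4617 -0.0057]
turn -1.171
```

```bash
python3 -m handwheel '[[[-0.029,0.0385,0,0],[-0.029,0.0385,0,0],[-0.029,0.0385,0,0],[-0.029,0.0385,0,0],[-0.029,0.0385,0,0],[-0.029,0.0385,0,0],[-0.029,0.0385,0,0],[-0.029,0.0385,0,0],[-0.029,0.0385,0,0],[-0.029,0.0385,0,0]]]' 0.06 20
python3 -m handwheel '[[[-0.029,0.0385,0,0],[-0.029,0.0385,0,0],[0,0,0,0.15],[0,0,0,0.15],[0,0,0,0.15],[0,0,0,0.15],[0,0,0,0.15],[0,0,0,0.15],[0,0,0,0.15],[0,0,0,0.15]]]'
python3 -m handwheel '[[[0,0,0,0.15],[0,0,0,0.15],[0,0,0,0.15],[0,0,0,0.15],[0,0,0,0.15],[0,0,0,0],[0,0,0,0]]]'
python3 -c "
from h import *
tool([.497,.089,.23],-.64)
m=imaging.camera_model('wrist');cv2.imwrite('pics/w1.png',imaging.camera('wrist')[:,:,::-1])
import pickle;pickle.dump(m,open('w1.pkl','wb'))"
```

```text
time_s: 1.1
ee_pos: [0.4421, 0.1496, 0.222]
eef_rot: [-3.14, 0.004, 1.34]
force: [-0.4, 0.6, -0.3]
grip_width: 0.06
time_s: 2.1
ee_pos: [0.5071, 0.0655, 0.2184]
eef_rot: [3.138, 0.009, 0.133]
force: [0.2, -0.3, -0.5]
grip_width: 0.0603
time_s: 2.8
ee_pos: [0.5061, 0.0654, 0.2164]
eef_rot: [3.13, 0.008, -0.615]
force: [-0.7, -0.9, -0.4]
grip_width: 0.0602
t 2.8 tcp [0.5061 0.0654 0.2164] rot [ 3.13   0.008 -0.615] w 0.0602 F [-0.7 -0.9 -0.4]
shift [-0.0211 -0.0138 -0.0136]
turn 0.025
```

View pics/w1.png

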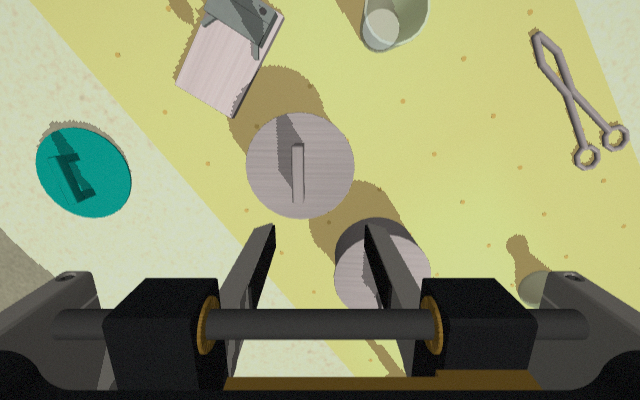

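The left lid's bar shows clearly. Its top face spans (292,144)–(304,203), roughly vertical in the picture, with the lid disc centred at about (300,165).

```bash
python3 - <<'E'
from h import *
import pickle;m=pickle.load(open('w1.pkl','rb'))
P=ray('wrist',[(298,144),(298,203)],.092,m);c=P.mean(0);d=P[1]-P[0];b=np.arctan2(d[1],d[0])
print("bar",c.round(4),np.linalg.norm(d[:2]).round(4),"yaw",b)
print("lid centre",ray('wrist',(300,165),.059,m).round(4), "top cam",ray('top',(236.5,209),.059).round(4))
c[2]=.087
tool(c,b+np.pi/2)
E
```

```text
bar [0.4982 0.0925 0.092 ] 0.0605 yaw -2.207925005709475
lid centre [[0.4996 0.0951 0.059 ]] top cam [[0.4966 0.0901 0.059 ]]
t 2.85 tcp [0.5061 0.0654 0.2164] rot [ 3.13   0.008 -0.615] w 0.0598 F [0.6 0.4 0. ]
shift [-0.021  -0.0191  0.1293]
turn 0.022
```

```bash
python3 -m handwheel '[[[-0.021,-0.019,0,0.022],[0,0,0,0],[0,0,0.04,0],[0,0,0.04,0],[0,0,0.02,0],[0,0,0,0]]]' 0.06 30
python3 -c "
from h import *
tool([.498,.0922,.087],-.637)"
```

```text
time_s: 3.45
ee_pos: [0.4993, 0.0924, 0.1141]
eef_rot: [3.132, 0.005, -0.619]
force: [0.1, -0.1, 0.6]
grip_width: 0.0598
t 3.45 tcp [0.4993 0.0924 0.1141] rot [ 3.132  0.005 -0.619] w 0.0598 F [ 0.1 -0.1  0.6]
shift [-0.0008  0.0007  0.0271]
turn 0.018
```

```bash
python3 -m handwheel '[[[-0.001,0.001,0.014,0.018],[0,0,0.013,0],[0,0,0,0]]]' 0.06
python3 -m handwheel '[[[0,0,0,0],[0,0,0,0],[0,0,0,0],[0,0,0,0],[0,0,0,0],[0,0,0,0]]]' 0 30
python3 -m handwheel '[[[0,0,-0.015,0],[0,0,-0.02,0],[0,0,-0.03,0],[0,0,-0.03,0],[0,0,0,0]]]'
python3 -c "
from h import *
tool([.345,.09,.18])"
```

```text
time_s: 3.75
ee_pos: [0.4989, 0.0915, 0.0885]
eef_rot: [3.133, 0.003, -0.632]
force: [0.7, -0.7, -0.2]
grip_width: 0.06
time_s: 4.35
ee_pos: [0.5006, 0.0916, 0.0919]
eef_rot: [3.136, 0.0, -0.63]
force: [-4.7, 3.3, 3.9]
grip_width: 0.0154
time_s: 4.85
ee_pos: [0.4997, 0.092, 0.1888]
eef_rot: [3.133, 0.004, -0.63]
force: [-0.1, 0.4, -1.7]
grip_width: 0.0119
t 4.85 tcp [0.4997 0.092  0.1888] rot [ 3.133  0.004 -0.63 ] w 0.0119 F [-0.1  0.4 -1.7]
shift [-0.1238  0.0927  0.01  ]
```

```bash
python3 -m handwheel '[[[-0.031,0.0232,0,0],[-0.031,0.0232,0,0],[-0.031,0.0232,0,0],[-0.031,0.0232,0,0],[0,0,0.03,0],[0,0,0.04,0],[0,0,0.03,0],[0,0,0.02,0],[0,0,0,0]]]'
python3 -c "
from h import *
tool([.345,.09,.042])
cv2.imwrite('pics/t1.png',imaging.camera('top')[:,:,::-1])"
```

```text
time_s: 5.75
ee_pos: [0.3343, 0.0887, 0.0608]
eef_rot: [3.133, 0.005, -0.629]
force: [-1.2, -0.1, -0.9]
grip_width: 0.0116
t 5.75 tcp [0.3343 0.0887 0.0608] rot [ 3.133  0.005 -0.629] w 0.0116 F [-1.2 -0.1 -0.9]
shift [ 0.0079 -0.0075  0.0187]
```

```bash
python3 -m handwheel '[[[0.008,-0.008,0.01,0],[0,0,0.005,0],[0,0,0.004,0],[0,0,0.003,0],[0,0,0,0]]]'
python3 -c "
from h import *
tool()"
```

```text
time_s: 6.3
ee_pos: [0.3477, 0.0913, 0.0437]
eef_rot: [3.138, 0.001, -0.629]
force: [0.6, 0.5, -1.7]
grip_width: 0.0117
t 6.3 tcp [0.3477 0.0913 0.0437] rot [ 3.138e+00  1.000e-03 -6.290e-01] w 0.0117 F [ 0.6  0.5 -1.7]
```

```bash
python3 -m handwheel '[[[0,0,0.003,0],[0,0,0.003,0],[0,0,0.003,0]]]'
python3 -c "
from h import *
tool()"
```

```text
time_s: 6.6
ee_pos: [0.3489, 0.0927, 0.0394]
eef_rot: [-3.14, -0.001, -0.63]
force: [-14.8, 3.8, 43.2]
grip_width: 0.0116
t 6.6 tcp [0.3489 0.0927 0.0394] rot [-3.14e+00 -1.00e-03 -6.30e-01] w 0.0116 F [-14.8   3.8  43.2]
```

```bash
python3 -m handwheel '[[[0,0,-0.002,0],[0,0,0,0],[0,0,0,0],[0,0,-0.03,0],[0,0,-0.05,0],[0,0,-0.05,0],[0,0,-0.05,0],[0,0,0,0]]]' 0.06
python3 -c "
from h import *
tool([.506,-.09,.22],-.58)"
```

```text
time_s: 7.4
ee_pos: [0.3469, 0.0921, 0.2272]
eef_rot: [-3.142, -0.0, -0.63]
force: [0.6, 0.1, -0.6]
grip_width: 0.0604
t 7.4 tcp [0.3469 0.0921 0.2272] rot [-3.142 -0.    -0.63 ] w 0.0604 F [ 0.6  0.1 -0.6]
shift [0.2359 0.0533 0.0073]
turn -0.05
```

```bash
python3 -m handwheel '[[[0.046,0.0105,0,0],[0.046,0.0105,0,0],[0.046,0.0105,0,0],[0.046,0.0105,0,0],[0.046,0.0105,0,0],[0,0,0,-0.05],[0,0,0,0]]]' 0.06
python3 -c "
from h import *
tool()
import pickle
m=imaging.camera_model('wrist');cv2.imwrite('pics/w2.png',imaging.camera('wrist')[:,:,::-1])
pickle.dump(m,open('w2.pkl','wb'))"
```

```text
time_s: 8.1
ee_pos: [0.5069, -0.0932, 0.2241]
eef_rot: [-3.141, 0.0, -0.576]
force: [0.2, 0.0, 0.0]
grip_width: 0.0597
t 8.1 tcp [ 0.5069 -0.0932  0.2241] rot [-3.141  0.    -0.576] w 0.0597 F [0.2 0.  0. ]
```

View pics/w2.png

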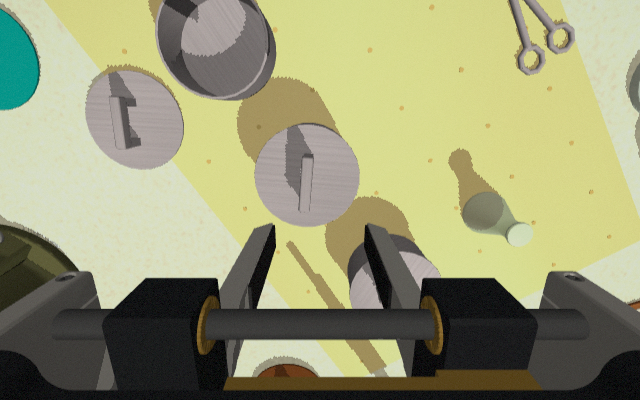

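The left lid lies flat at about (134,118) in the picture, and the left tub at (215,45) shows a bare floor. The middle lid's bar spans (307,154)–(305,212).

```bash
python3 - <<'E'
from h import *
import pickle;m=pickle.load(open('w2.pkl','rb'))
print("L floor centre",proj('wrist',[[.498,.092,.004],[.498,.092,.04]],m).round(0))
P=ray('wrist',[(308,154),(306,212)],.092,m);c=P.mean(0);d=P[1]-P[0];b=np.arctan2(d[1],d[0])
print("bar",c.round(4),np.linalg.norm(d[:2]).round(4),"yaw",b)
print("lid centre",ray('wrist',(307,175),.059,m).round(4), "top cam",ray('top',(297.5,209),.059).round(4))
c[2]=.087
tool(c,b+np.pi/2)
E
```

```text
L floor centre [[228.  49.]
 [218.  42.]]
bar [ 0.5003 -0.0802  0.092 ] 0.0622 yaw -2.1925140478804463
lid centre [[ 0.5002 -0.0779  0.059 ]] top cam [[ 0.4959 -0.0794  0.059 ]]
t 8.15 tcp [ 0.5067 -0.093   0.2241] rot [-3.141  0.    -0.577] w 0.0602 F [-0.4 -0.2 -0.7]
shift [-0.0123 -0.0071  0.1371]
turn 0.044
```

```bash
python3 -m handwheel '[[[-0.012,-0.007,0,0.044],[0,0,0,0],[0,0,0.04,0],[0,0,0.04,0],[0,0,0.02,0],[0,0,0,0]]]' 0.06 30
python3 -c "
from h import *
tool([.4998,-.0797,.087],-.622)"
```

```text
time_s: 8.75
ee_pos: [0.4998, -0.0782, 0.1223]
eef_rot: [-3.139, -0.004, -0.619]
force: [-0.1, -0.2, 0.2]
grip_width: 0.06
t 8.75 tcp [ 0.4998 -0.0782  0.1223] rot [-3.139 -0.004 -0.619] w 0.06 F [-0.1 -0.2  0.2]
shift [0.0007 0.0013 0.0353]
turn 0.003
```

```bash
python3 -m handwheel '[[[0.001,0.001,0.02,0],[0,0,0.015,0],[0,0,0,0]]]' 0.06
python3 -m handwheel '[[[0,0,0,0],[0,0,0,0],[0,0,0,0],[0,0,0,0],[0,0,0,0],[0,0,0,0],[0,0,0,0]]]' 0 30
python3 -m handwheel '[[[0,0,-0.015,0],[0,0,-0.02,0],[0,0,-0.03,0],[0,0,-0.03,0],[0,0,0,0]]]'
python3 -c "
from h import *
tool([.35,-.08,.18])"
```

```text
time_s: 9.05
ee_pos: [0.5015, -0.0795, 0.0897]
eef_rot: [-3.138, -0.008, -0.617]
force: [0.7, -0.3, -0.2]
grip_width: 0.0601
time_s: 9.75
ee_pos: [0.5032, -0.0796, 0.0948]
eef_rot: [-3.136, -0.013, -0.616]
force: [-0.2, 1.1, -0.7]
grip_width: 0.0117
time_s: 10.25
ee_pos: [0.501, -0.0793, 0.1915]
eef_rot: [-3.138, -0.009, -0.616]
force: [0.2, -0.2, -0.9]
grip_width: 0.0114
t 10.25 tcp [ 0.501  -0.0793  0.1915] rot [-3.138 -0.009 -0.616] w 0.0114 F [ 0.2 -0.2 -0.9]
shift [-0.123   0.0878  0.01  ]
```

```bash
python3 -m handwheel '[[[-0.029,0.0207,0,0],[-0.029,0.0207,0,0],[-0.029,0.0207,0,0],[-0.029,0.0207,0,0],[0,0,0.03,0],[0,0,0.04,0],[0,0,0.03,0],[0,0,0.02,0],[0,0,0,0]]]'
python3 -c "
from h import *
tool([.35,-.08,.045])
tool([.506,-.19,.22],-.62)"
```

```text
time_s: 11.15
ee_pos: [0.3511, -0.0794, 0.0604]
eef_rot: [-3.139, -0.008, -0.616]
force: [-0.2, -0.0, -0.8]
grip_width: 0.0117
t 11.15 tcp [ 0.3511 -0.0794  0.0604] rot [-3.139 -0.008 -0.616] w 0.0117 F [-0.2 -0.  -0.8]
shift [-0.0007  0.0012  0.0154]
t 11.15 tcp [ 0.3511 -0.0794  0.0604] rot [-3.139 -0.008 -0.616] w 0.0117 F [-0.2 -0.  -0.8]
shift [ 0.1916  0.0004 -0.158 ]
turn 0.004
```

```bash
python3 -m handwheel '[[[0,0,0.01,0],[0,0,0.004,0],[0,0,0.004,0],[0,0,0.003,0],[0,0,0.002,0]]]'
python3 -c "
from h import *
tool()"
```

```text
time_s: 11.65
ee_pos: [0.3518, -0.0792, 0.0415]
eef_rot: [-3.139, -0.007, -0.616]
force: [-17.7, 5.4, 43.1]
grip_width: 0.0115
t 11.65 tcp [ 0.3518 -0.0792  0.0415] rot [-3.139 -0.007 -0.616] w 0.0115 F [-17.7   5.4  43.1]
```

```bash
python3 -m handwheel '[[[0,0,-0.002,0],[0,0,0,0],[0,0,0,0],[0,0,-0.03,0],[0,0,-0.05,0],[0,0,-0.05,0],[0,0,-0.05,0],[0.046,0.026,0,0],[0.046,0.026,0,0],[0.046,0.026,0,0]]]' 0.06
python3 -m handwheel '[[[0,0,0,0],[0,0,0,0]]]' 0.06
python3 -c "
from h import *
tool()
import pickle
m=imaging.camera_model('wrist');cv2.imwrite('pics/w3.png',imaging.camera('wrist')[:,:,::-1])
pickle.dump(m,open('w3.pkl','wb'))"
```

```text
time_s: 12.65
ee_pos: [0.4153, -0.2145, 0.2375]
eef_rot: [-3.137, -0.022, -0.609]
force: [0.9, 1.1, 0.5]
grip_width: 0.0599
time_s: 12.85
ee_pos: [0.4162, -0.2185, 0.2365]
eef_rot: [-3.137, -0.02, -0.613]
force: [-0.6, -0.1, -0.0]
grip_width: 0.06
t 12.85 tcp [ 0.4162 -0.2185  0.2365] rot [-3.137 -0.02  -0.613] w 0.06 F [-0.6 -0.1 -0. ]
```

View pics/w3.png

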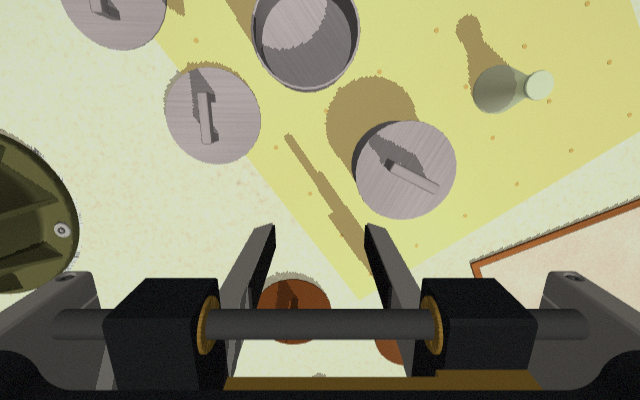

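The middle tub at (305,35) is also bare, and both lids lie flat at (113,10) and (211,113). The right lid's bar runs from about (392,163) to (437,188), so the carrier must be in the right tub.

```bash
python3 - <<'E'
from h import *
import pickle;m=pickle.load(open('w3.pkl','rb'))
P=ray('wrist',[(391,162.5),(437,188)],.092,m);c=P.mean(0);d=P[1]-P[0];b=np.arctan2(d[1],d[0])
print("bar",c.round(4),np.linalg.norm(d[:2]).round(4),"yaw",b, b+np.pi/2)
print("lid centre",ray('wrist',(407,170),.059,m).round(4), "top cam",ray('top',(120+616/2.5,140+162/2.5),.059).round(4))
c[2]=.13
tool(c,b+np.pi/2)
E
```

```text
bar [ 0.5106 -0.2685  0.092 ] 0.0599 yaw -1.108584859244158 0.4622114675507385
lid centre [[ 0.5122 -0.2705  0.059 ]] top cam [[ 0.5068 -0.2719  0.059 ]]
t 12.9 tcp [ 0.4162 -0.2182  0.2365] rot [-3.137 -0.021 -0.613] w 0.0602 F [ 0.2  0.7 -0.4]
shift [ 0.104  -0.0127  0.1088]
turn -1.075
```

```bash
python3 -m handwheel '[[[0.045,-0.006,0,0],[0.045,-0.006,0,0],[0,0,0,-0.15],[0,0,0,-0.15],[0,0,0,-0.15],[0,0,0,-0.15],[0,0,0,-0.15],[0,0,0,-0.15],[0,0,0,-0.15],[0,0,0,0]]]' 0.06
python3 -c "
from h import *
tool([.5103,-.269,.13],.462)
import pickle
m=imaging.camera_model('wrist');im=imaging.camera('wrist')[:,:,::-1];cv2.imwrite('pics/w4.png',im)
pickle.dump(m,open('w4.pkl','wb'))
print(proj('wrist',[.5103,-.269,.092],m))"
```

```text
time_s: 13.9
ee_pos: [0.4973, -0.2492, 0.2389]
eef_rot: [3.129, -0.013, 0.449]
force: [-0.3, 0.3, -0.2]
grip_width: 0.0599
t 13.9 tcp [ 0.4973 -0.2492  0.2389] rot [ 3.129 -0.013  0.449] w 0.0599 F [-0.3  0.3 -0.2]
shift [0.0017 0.0221 0.1092]
turn -0.013
[[320.20923318 204.98976785]]
```

```bash
python3 -m handwheel '[[[0.002,0.022,0,-0.013],[0,0,0,0],[0,0,0.04,0],[0,0,0.04,0],[0,0,0.02,0],[0,0,0,0]]]' 0.06 30
python3 -c "
from h import *
tool([.5103,-.269,.087],.462)"
```

```text
time_s: 14.55
ee_pos: [0.5103, -0.2653, 0.1383]
eef_rot: [3.127, -0.015, 0.435]
force: [0.8, -0.1, 0.8]
grip_width: 0.0605
t 14.55 tcp [ 0.5103 -0.2653  0.1383] rot [ 3.127 -0.015  0.435] w 0.0605 F [ 0.8 -0.1  0.8]
shift [-0.0023  0.0026  0.0513]
turn -0.027
```

View pics/w4.png

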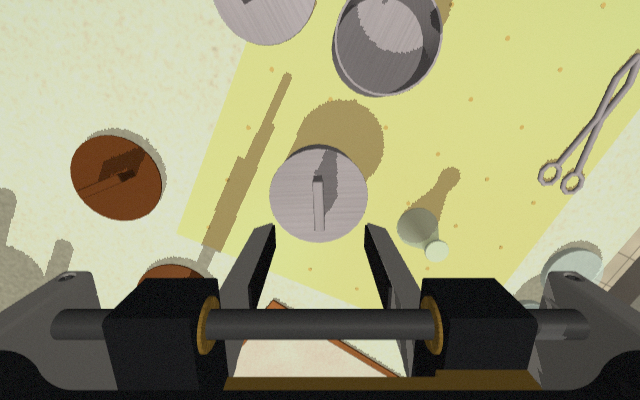

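The right lid's bar is centred at (319,203) and parallel to the jaws' closing plane, as predicted. The middle tub at (387,40) is still bare.

```bash
python3 -m handwheel '[[[-0.002,0.0025,0.03,-0.02],[0,0,0.015,0],[0,0,0.006,0],[0,0,0,0]]]' 0.06
python3 -m handwheel '[[[0,0,0,0],[0,0,0,0],[0,0,0,0],[0,0,0,0],[0,0,0,0],[0,0,0,0],[0,0,0,0]]]' 0 30
python3 -m handwheel '[[[0,0,-0.015,0],[0,0,-0.02,0],[0,0,-0.03,0],[0,0,-0.03,0],[0,0,0,0]]]'
python3 -c "
from h import *
tool([.36,-.25,.18])"
```

```text
time_s: 14.95
ee_pos: [0.5119, -0.268, 0.0904]
eef_rot: [3.123, -0.018, 0.449]
force: [-1.2, 0.1, 0.9]
grip_width: 0.0601
time_s: 15.65
ee_pos: [0.5129, -0.2687, 0.0946]
eef_rot: [3.119, -0.02, 0.447]
force: [-2.3, -0.4, 0.4]
grip_width: 0.0114
time_s: 16.15
ee_pos: [0.5102, -0.2671, 0.1961]
eef_rot: [3.119, -0.021, 0.447]
force: [0.5, 0.4, -0.5]
grip_width: 0.0118
t 16.15 tcp [ 0.5102 -0.2671  0.1961] rot [ 3.119 -0.021  0.447] w 0.0118 F [ 0.5  0.4 -0.5]
shift [-0.1284 -0.0807  0.0116]
```

```bash
python3 -m handwheel '[[[-0.03,-0.019,0,0],[-0.03,-0.019,0,0],[-0.03,-0.019,0,0],[-0.03,-0.019,0,0],[0,0,0.03,0],[0,0,0.04,0],[0,0,0.03,0],[0,0,0.02,0],[0,0,0,0]]]'
python3 -c "
from h import *
tool([.36,-.25,.045])"
```

```text
time_s: 17.05
ee_pos: [0.3672, -0.25, 0.0687]
eef_rot: [3.115, -0.024, 0.447]
force: [-0.2, 0.4, -1.0]
grip_width: 0.0117
t 17.05 tcp [ 0.3672 -0.25    0.0687] rot [ 3.115 -0.024  0.447] w 0.0117 F [-0.2  0.4 -1. ]
shift [-0.0071 -0.0037  0.0234]
```

```bash
python3 -m handwheel '[[[-0.007,-0.003,0.015,0],[0,0,0.006,0],[0,0,0.004,0],[0,0,0.003,0],[0,0,0.003,0],[0,0,0.002,0]]]'
python3 -c "
from h import *
tool()"
```

```text
time_s: 17.65
ee_pos: [0.3626, -0.2529, 0.0431]
eef_rot: [3.11, -0.024, 0.448]
force: [-11.1, 9.0, 23.6]
grip_width: 0.0121
t 17.65 tcp [ 0.3626 -0.2529  0.0431] rot [ 3.11  -0.024  0.448] w 0.0121 F [-11.1   9.   23.6]
```

```bash
python3 -m handwheel '[[[0,0,-0.003,0],[0,0,0,0],[0,0,0,0],[0,0,-0.03,0],[0,0,-0.05,0],[0,0,-0.05,0],[0,0,-0.05,0],[0.041,0.02,0,0],[0.041,0.02,0,0],[0.041,0.02,0,0]]]' 0.06
python3 -m handwheel '[[[0,0,0,0],[0,0,0,0]]]' 0.06
python3 -c "
from h import *
tool()
import pickle
m=imaging.camera_model('wrist');im=imaging.camera('wrist')[:,:,::-1];cv2.imwrite('pics/w5.png',im)
pickle.dump(m,open('w5.pkl','wb'))
u,v=proj('wrist',[.5103,-.269,.056],m)[0].round();print(u,v)
u=int(u);v=int(v);y=max(v-90,0);x=u-120
print(x,y);cv2.imwrite('pics/w5c.png',cv2.resize(im[y:y+180,x:x+240],None,fx=3.3,fy=3.3,interpolation=cv2.INTER_CUBIC))"
```

```text
time_s: 18.65
ee_pos: [0.4955, -0.2509, 0.2462]
eef_rot: [3.097, -0.032, 0.445]
force: [-0.8, -0.6, 0.7]
grip_width: 0.0598
time_s: 18.85
ee_pos: [0.4992, -0.25, 0.2448]
eef_rot: [3.098, -0.031, 0.448]
force: [-0.8, 0.5, -0.3]
grip_width: 0.0601
t 18.85 tcp [ 0.4992 -0.25    0.2448] rot [ 3.098 -0.031  0.448] w 0.0601 F [-0.8  0.5 -0.3]
316.0 188.0
196 98
```

View pics/w5c.png

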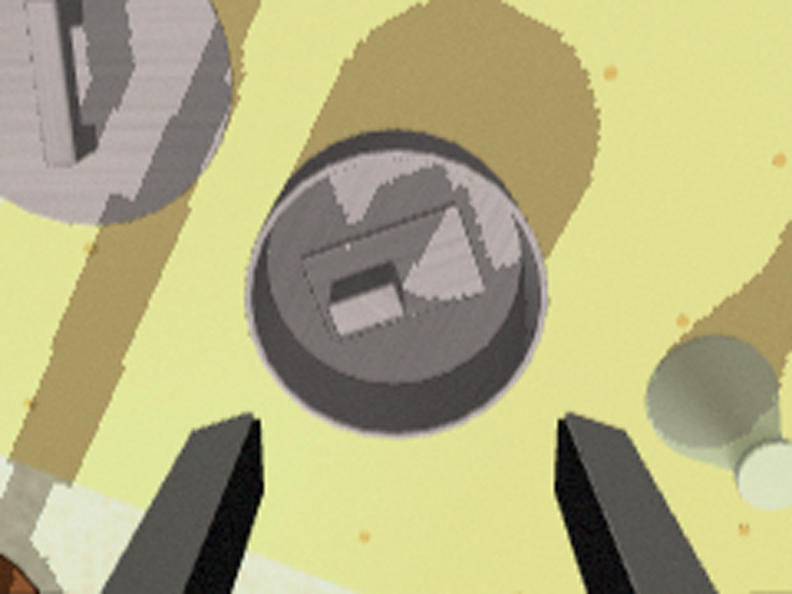

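The carrier is in the right tub. Its plate corners in the crop are about (301,257), (457,203), (485,293) and (332,345). The rib top is centred at (368,311), and the toe points right and slightly up in the picture.

```bash
python3 - <<'E'
from h import *
import pickle;m=pickle.load(open('w5.pkl','rb'))
f=lambda L,z: ray('wrist',[(196+u/3.3,98+v/3.3) for u,v in L],z,m)
r=f([(330,306),(396,283),(405,315),(341,339)],.046);rc=r.mean(0)
p=f([(301,257),(457,203),(485,293)],.012)
t=f([(397,290)],.056)
d=p[1]-p[0];b=np.arctan2(d[1],d[0]);pc=(p[0]+p[2])/2
d2=(r[1]-r[0])+(r[2]-r[3]);b2=np.arctan2(d2[1],d2[0])
print("rib",rc.round(4),np.linalg.norm(r[1]-r[0]),np.linalg.norm(r[2]-r[1]),"plate",pc.round(4),np.linalg.norm(d),np.linalg.norm(p[2]-p[1]),"yaw",b,b2,"rib from plate",(pc-.012*np.array([np.cos(b),np.sin(b),0])).round(4),"tub",t.round(4))
rc[2]=.12
tool(rc,b-np.pi/2)
E
```

```text
rib [ 0.5045 -0.2815  0.046 ] 0.027329937773105356 0.013600655078623916 plate [ 0.5123 -0.2729  0.012 ] 0.06898337343083447 0.04119172737345529 yaw 0.7810254871413538 0.8016248200207284 rib from plate [ 0.5038 -0.2814  0.012 ] tub [[ 0.5096 -0.2662  0.056 ]]
t 18.9 tcp [ 0.4989 -0.2501  0.2447] rot [ 3.098 -0.031  0.447] w 0.0598 F [ 0.2 -0.2  0.3]
shift [-0.0125  0.0253  0.1256]
turn 1.237
```

```bash
python3 -m handwheel '[[[-0.0125,0.025,0,0],[0,0,0,0.15],[0,0,0,0.15],[0,0,0,0.15],[0,0,0,0.15],[0,0,0,0.15],[0,0,0,0.15],[0,0,0,0.15],[0,0,0,0.15],[0,0,0,0]]]' 0.045 40
python3 -c "
from h import *
tool([.5045,-.2815,.10],.785-np.pi/2)"
```

```text
time_s: 19.9
ee_pos: [0.4875, -0.2807, 0.2482]
eef_rot: [-3.128, -0.053, -0.762]
force: [-0.4, -0.5, 0.1]
grip_width: 0.0452
t 19.9 tcp [ 0.4875 -0.2807  0.2482] rot [-3.128 -0.053 -0.762] w 0.0452 F [-0.4 -0.5  0.1]
shift [ 0.005  -0.0092  0.1488]
turn 0.024
```

```bash
python3 -m handwheel '[[[0.005,-0.009,0,0.024],[0,0,0.04,0],[0,0,0.04,0],[0,0,0.04,0],[0,0,0.02,0],[0,0,0,0]]]' 0.045 40
python3 -c "
from h import *
tool([.5045,-.2815,.06],.785-np.pi/2)"
```

```text
time_s: 20.5
ee_pos: [0.5011, -0.2829, 0.1075]
eef_rot: [-3.127, -0.058, -0.762]
force: [0.2, 0.4, 0.1]
grip_width: 0.0451
t 20.5 tcp [ 0.5011 -0.2829  0.1075] rot [-3.127 -0.058 -0.762] w 0.0451 F [0.2 0.4 0.1]
shift [-0.0012 -0.0027  0.0476]
turn 0.024
```

```bash
python3 -m handwheel '[[[-0.001,-0.003,0.03,0.024],[0,0,0.02,0],[0,0,0.014,0],[0,0,0,0]]]' 0.045 25
python3 -c "
from h import *
tool([.5045,-.2815,.036],.785-np.pi/2)"
```

```text
time_s: 20.9
ee_pos: [0.5062, -0.2836, 0.047]
eef_rot: [-3.126, -0.064, -0.777]
force: [0.3, -0.4, 0.1]
grip_width: 0.0453
t 20.9 tcp [ 0.5062 -0.2836  0.047 ] rot [-3.126 -0.064 -0.777] w 0.0453 F [ 0.3 -0.4  0.1]
shift [-0.0034 -0.0001  0.0108]
turn 0.008
```

```bash
python3 -m handwheel '[[[-0.003,0,0.008,0.008],[0,0,0.003,0],[0,0,0,0]]]' 0.045 25
python3 -m handwheel '[[[0,0,0,0],[0,0,0.001,0],[0,0,0.001,0],[0,0,0.001,0],[0,0,0,0]]]' 0 25
python3 -c "
from h import *
tool([.5045,-.2815,.036],.785-np.pi/2)"
```

```text
time_s: 21.2
ee_pos: [0.5054, -0.2826, 0.0382]
eef_rot: [-3.124, -0.068, -0.784]
force: [-0.3, -0.4, 1.1]
grip_width: 0.0452
time_s: 21.7
ee_pos: [0.5059, -0.2827, 0.0369]
eef_rot: [-3.124, -0.068, -0.784]
force: [-4.9, 2.9, 9.7]
grip_width: 0.0142
t 21.7 tcp [ 0.5059 -0.2827  0.0369] rot [-3.124 -0.068 -0.784] w 0.0142 F [-4.9  2.9  9.7]
shift [-0.0019  0.0001  0.0008]
turn 0.002
```

```bash
python3 -m handwheel '[[[0,0,0.002,0],[0,0,0.003,0],[0,0,0.002,0],[0,0,0,0]]]' 0 40
python3 -c "
from h import *
tool()"
```

```text
time_s: 22.1
ee_pos: [0.5064, -0.2831, 0.0373]
eef_rot: [-3.124, -0.069, -0.783]
force: [-0.7, 0.0, -2.8]
grip_width: 0.0136
t 22.1 tcp [ 0.5064 -0.2831  0.0373] rot [-3.124 -0.069 -0.783] w 0.0136 F [-0.7  0.  -2.8]
```

```bash
python3 -m handwheel '[[[0,0,-0.01,0],[0,0,-0.02,0],[0,0,-0.03,0],[0,0,-0.03,0],[0,0,-0.03,0],[0,0,-0.03,0],[0,0,-0.02,0],[0,0,0,0],[0,0,0,0]]]'
python3 -c "
from h import *
tool([.42,.16,.22],-1.2)"
```

```text
time_s: 23.0
ee_pos: [0.4943, -0.276, 0.2137]
eef_rot: [-3.125, -0.065, -0.783]
force: [0.0, 0.3, -2.7]
grip_width: 0.0137
t 23.0 tcp [ 0.4943 -0.276   0.2137] rot [-3.125 -0.065 -0.783] w 0.0137 F [ 0.   0.3 -2.7]
shift [-0.359  -0.2572 -0.0257]
turn 0.417
```

```bash
python3 -m handwheel '[[[-0.036,-0.0257,-0.002,0],[-0.036,-0.0257,-0.002,0],[-0.036,-0.0257,-0.002,0],[-0.036,-0.0257,-0.002,0],[-0.036,-0.0257,-0.002,0],[-0.036,-0.0257,-0.002,0],[-0.036,-0.0257,-0.002,0],[-0.036,-0.0257,-0.002,0],[-0.036,-0.0257,-0.002,0],[-0.03,-0.02,0,0]]]'
python3 -m handwheel '[[[0,0,0,0.14],[0,0,0,0.14],[0,0,0,0.14],[0,0,0,0],[0,0,0,0]]]'
python3 -c "
from h import *
tool([.42,.16,.22],-1.2)
import pickle
m=imaging.camera_model('wrist');im=imaging.camera('wrist')[:,:,::-1];cv2.imwrite('pics/w6.png',im)
pickle.dump(m,open('w6.pkl','wb'))
print(proj('wrist',[.497,.245,.012],m))"
```

```text
time_s: 24.0
ee_pos: [0.4124, 0.1643, 0.1994]
eef_rot: [-3.137, -0.05, -0.79]
force: [1.6, -0.9, -3.2]
grip_width: 0.0133
time_s: 24.5
ee_pos: [0.4084, 0.1685, 0.1924]
eef_rot: [-3.127, -0.043, -1.212]
force: [-0.1, 0.6, -3.0]
grip_width: 0.0139
t 24.5 tcp [0.4084 0.1685 0.1924] rot [-3.127 -0.043 -1.212] w 0.0139 F [-0.1  0.6 -3. ]
shift [ 0.0132 -0.0082 -0.0269]
turn -0.012
[[275.47980336  85.05058759]]
```

View pics/w6.png

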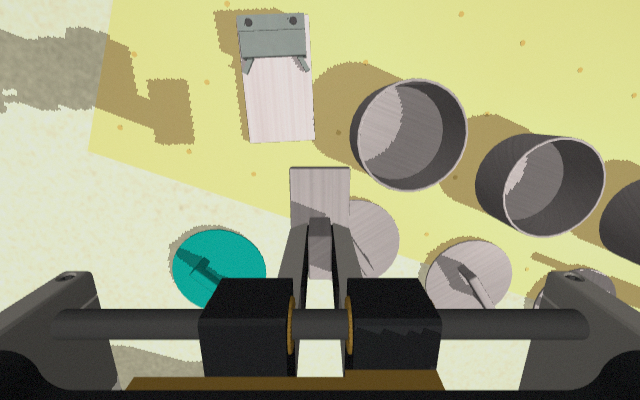

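The stage is ahead at about (278,80) with its lip at the far end. The carrier hangs in the jaws with its toe edge at (290..350,168), pointing at the stage. I take one enlarged crop to measure both.

```bash
python3 -c "
import cv2
im=cv2.imread('pics/w6.png');cv2.imwrite('pics/w6c.png',cv2.resize(im[0:180,220:380],None,fx=3.3,fy=3.3,interpolation=cv2.INTER_CUBIC))"
```

```text
(no output)
```

View pics/w6c.png

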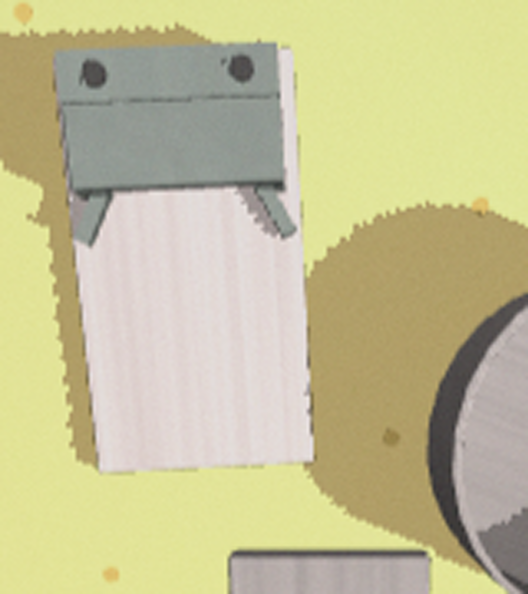

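```bash
python3 - <<'E'
from h import *
import pickle;m=pickle.load(open('w6.pkl','rb'))
from scipy.optimize import least_squares
px=lambda L:np.array([(220+u/3.3,v/3.3) for u,v in L])
I=px([(100,471),(313,460),(295,48),(283,180),(73,186)])
B=np.array([[-65,38,12],[-65,-38,12],[65,-38,12],[18,-33,31],[18,33,31]])/1000
def W(s,B): 
    c,k=np.cos(s[2]),np.sin(s[2]);return np.c_[s[0]+c*B[:,0]-k*B[:,1],s[1]+k*B[:,0]+c*B[:,1],B[:,2]]
for n in(3,5):
    r=least_squares(lambda s:(proj('wrist',W(s,B[:n]),m)-I[:n]).ravel(),[.5,.25,.37]);print("stage",r.x.round(4),(r.fun*3.3).round(1))
print("pocket",W(r.x,np.array([[.007,0,.012]])))
p=ray('wrist',px([(231,553),(428,553)]),.167,m);d=p[1]-p[0]
print("toe",p.round(4),np.linalg.norm(d),"carrier yaw",np.arctan2(d[1],d[0])+np.pi/2, "tool yaw+90",-1.212+np.pi/2)
# top camera check of stage yaw/pos
t=ray('top',[(120+u/2.5,140+v/2.5) for u,v in[(156,238),(214,212)]],.012);print("top near corners",t.round(4),"wrist",W(r.x,B[:2]).round(4))
E
```

```text
stage [0.5012 0.2434 0.401 ] [-2.3  1.5  1.8  2.2  0.6 -2.8]
stage [0.5034 0.2445 0.3948] [ -4.7  -6.2  -0.1  -4.1   0.9 -10.8   4.4   9.3  -0.9  10.2]
pocket [[0.50983796 0.24723882 0.012     ]]
toe [[0.4456 0.2015 0.167 ]
 [0.459  0.1651 0.167 ]] 0.03882260797916142 carrier yaw 0.3502441472075568 tool yaw+90 0.3587963267948966
top near corners [[0.4247 0.2516 0.012 ]
 [0.4542 0.1857 0.012 ]] wrist [[0.4288 0.2546 0.012 ]
 [0.458  0.1845 0.012 ]]
```

```bash
python3 -c "
from h import *
tool([.4459,.2200,.10],-1.168)"
```

```text
t 24.55 tcp [0.4084 0.1685 0.1924] rot [-3.127 -0.043 -1.213] w 0.0139 F [-1.  -0.1 -3.5]
shift [-0.039  -0.0518  0.0916]
turn -0.045
```

```bash
python3 -m handwheel '[[[-0.02,-0.026,0,-0.045],[-0.019,-0.026,0,0],[0,0,0,0],[0,0,0.03,0],[0,0,0.03,0],[0,0,0.02,0],[0,0,0,0]]]'
python3 -c "
from h import *
tool([.4459,.2200,.055],-1.168)"
```

```text
time_s: 25.25
ee_pos: [0.4453, 0.2212, 0.1075]
eef_rot: [-3.131, -0.044, -1.147]
force: [-0.1, 0.6, -2.0]
grip_width: 0.0138
t 25.25 tcp [0.4453 0.2212 0.1075] rot [-3.131 -0.044 -1.147] w 0.0138 F [-0.1  0.6 -2. ]
shift [-0.001   0.0005  0.0525]
turn 0.021
```

```bash
python3 -m handwheel '[[[-0.001,0,0.025,0.021],[0,0,0.017,0],[0,0,0.007,0],[0,0,0,0]]]'
python3 -c "
from h import *
tool([.4459,.2200,.045],-1.168)"
```

```text
time_s: 25.65
ee_pos: [0.4475, 0.2198, 0.0604]
eef_rot: [-3.127, -0.044, -1.164]
force: [0.9, -0.6, -2.5]
grip_width: 0.0138
t 25.65 tcp [0.4475 0.2198 0.0604] rot [-3.127 -0.044 -1.164] w 0.0138 F [ 0.9 -0.6 -2.5]
shift [-0.0015  0.0016  0.0154]
turn 0.004
```

```bash
python3 -m handwheel '[[[-0.001,-0.001,0.008,0],[0,0,0.004,0],[0,0,0.003,0],[0,0,0.002,0]]]'
python3 -c "
from h import *
tool([.4966,.2414,.0453],-1.168)"
```

```text
time_s: 26.05
ee_pos: [0.4501, 0.2211, 0.0452]
eef_rot: [-3.123, -0.044, -1.163]
force: [0.0, 0.4, -2.3]
grip_width: 0.0138
t 26.05 tcp [0.4501 0.2211 0.0452] rot [-3.123 -0.044 -1.163] w 0.0138 F [ 0.   0.4 -2.3]
shift [-0.0001 -0.0507  0.0009]
turn 0.005
```

```bash
python3 -m handwheel '[[[0,0,0.001,0.003],[0,-0.008,0.0015,0],[0,-0.008,0.0005,0],[0,-0.008,0,0]]]'
python3 -c "
from h import *
tool([.4966,.2414,.0453],-1.168)"
```

```text
time_s: 26.45
ee_pos: [0.4725, 0.2306, 0.0453]
eef_rot: [-3.123, -0.044, -1.166]
force: [0.6, -0.4, -3.2]
grip_width: 0.0135
t 26.45 tcp [0.4725 0.2306 0.0453] rot [-3.123 -0.044 -1.166] w 0.0135 F [ 0.6 -0.4 -3.2]
shift [-0.0004 -0.0264  0.0005]
turn 0.002
```

```bash
python3 -m handwheel '[[[0,0,0.0015,0],[0,0,0.001,0],[0,-0.006,0.001,0],[0,-0.006,0.0005,0]]]'
python3 -c "
from h import *
tool([.4966,.2414,.0453],-1.168)"
```

```text
time_s: 26.85
ee_pos: [0.4846, 0.2356, 0.0447]
eef_rot: [-3.122, -0.044, -1.166]
force: [-3.8, -1.2, 3.5]
grip_width: 0.0139
t 26.85 tcp [0.4846 0.2356 0.0447] rot [-3.122 -0.044 -1.166] w 0.0139 F [-3.8 -1.2  3.5]
shift [-0.0006 -0.0133 -0.0003]
turn 0.002
```

Light contact with the floor; continuing towards the stop.

```bash
python3 -m handwheel '[[[0,-0.005,0,0],[0,-0.005,0,0],[0,-0.003,0,0]]]'
python3 -c "
from h import *
tool([.4966,.2414,.0453],-1.168)"
python3 -m handwheel '[[[0,-0.003,0,0],[0,-0.003,0,0]]]'
python3 -c "
from h import *
tool([.4966,.2414,.0453],-1.168)"
```

```text
time_s: 27.15
ee_pos: [0.4968, 0.241, 0.0447]
eef_rot: [-3.123, -0.044, -1.166]
force: [-3.5, -2.2, 4.6]
grip_width: 0.0138
t 27.15 tcp [0.4968 0.241  0.0447] rot [-3.123 -0.044 -1.166] w 0.0138 F [-3.5 -2.2  4.6]
shift [-0.0004 -0.     -0.0006]
turn 0.002
time_s: 27.35
ee_pos: [0.5025, 0.2435, 0.0448]
eef_rot: [-3.124, -0.044, -1.166]
force: [-4.8, -1.2, 1.7]
grip_width: 0.0136
t 27.35 tcp [0.5025 0.2435 0.0448] rot [-3.124 -0.044 -1.166] w 0.0136 F [-4.8 -1.2  1.7]
shift [-0.0004  0.0063 -0.0007]
turn 0.002
```

```bash
python3 -m handwheel '[[[0,-0.002,0,0],[0,-0.002,0,0]]]'
python3 -c "
from h import *
tool([.4966,.2414,.0453],-1.168)
cv2.imwrite('pics/w7.png',imaging.camera('wrist')[:,:,::-1])
im=imaging.camera('top')[140:230,140:260,::-1]
im2=cv2.imread('pics/w7.png')[60:270,220:420]
a=cv2.resize(im,(400,300),interpolation=cv2.INTER_CUBIC);b=cv2.resize(im2,(400,420),interpolation=cv2.INTER_CUBIC)
a=cv2.convertScaleAbs(cv2.copyMakeBorder(a,0,120,0,0,0),alpha=1.3);cv2.imwrite('pics/v7.png',cv2.hconcat([a,b]))"
```

```text
time_s: 27.55
ee_pos: [0.5029, 0.2437, 0.0449]
eef_rot: [-3.135, -0.044, -1.166]
force: [-21.8, -9.9, 20.6]
grip_width: 0.0136
t 27.55 tcp [0.5029 0.2437 0.0449] rot [-3.135 -0.044 -1.166] w 0.0136 F [-21.8  -9.9  20.6]
shift [-0.0003  0.0067 -0.0005]
turn 0.002
```

View pics/v7.png

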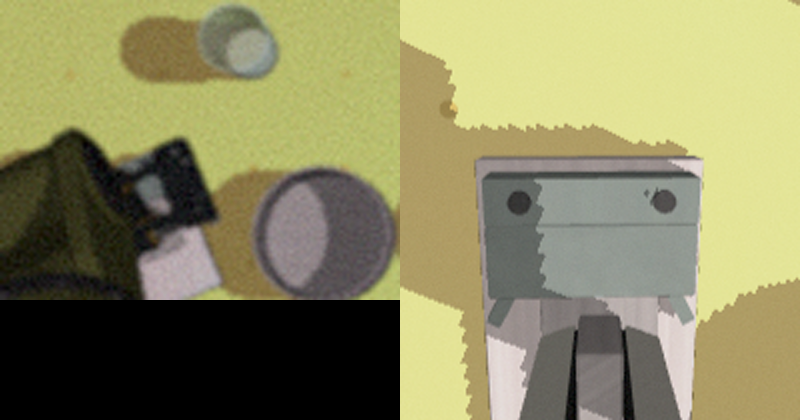

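The push met a firm stop (24 N along the slide). The carrier is under the lip and aligned with it, with the rib just short of the lip's front edge. I'll release, back off and check.

```bash
python3 -m handwheel '[[[0,0,0,0],[0,0,0,0],[0,0,0,0],[0,0,-0.01,0],[0,0,-0.03,0],[0,0,-0.04,0],[0,0.03,-0.04,0],[0,0.04,-0.02,0],[0,0.02,0,0],[0,0,0,0]]]' 0.04
python3 -c "
from h import *
import pickle
tool()
m=imaging.camera_model('wrist');im=imaging.camera('wrist')[:,:,::-1];cv2.imwrite('pics/w8.png',im);pickle.dump(m,open('w8.pkl','wb'))
u,v=proj('wrist',[.51,.247,.03],m)[0].astype(int);print(u,v)
x=max(u-80,0);y=max(v-60,0);print(x,y);t=imaging.camera('top')[:,:,::-1];cv2.imwrite('pics/t8.png',t)
a=cv2.resize(im[y:y+130,x:x+160],None,fx=3.5,fy=3.5,interpolation=cv2.INTER_CUBIC)
b=cv2.convertScaleAbs(cv2.resize(t[80:330,150:400],(240,240)),alpha=1.4);b=cv2.copyMakeBorder(b,0,a.shape[0]-240,0,0,0)
cv2.imwrite('pics/v8.png',cv2.hconcat([a,b]))"
```

```text
time_s: 28.65
ee_pos: [0.416, 0.2134, 0.1927]
eef_rot: [-3.128, -0.044, -1.166]
force: [-0.1, 0.9, 0.1]
grip_width: 0.0403
t 28.65 tcp [0.416  0.2134 0.1927] rot [-3.128 -0.044 -1.166] w 0.0403 F [-0.1  0.9  0.1]
318 93
238 33
```

View pics/v8.png

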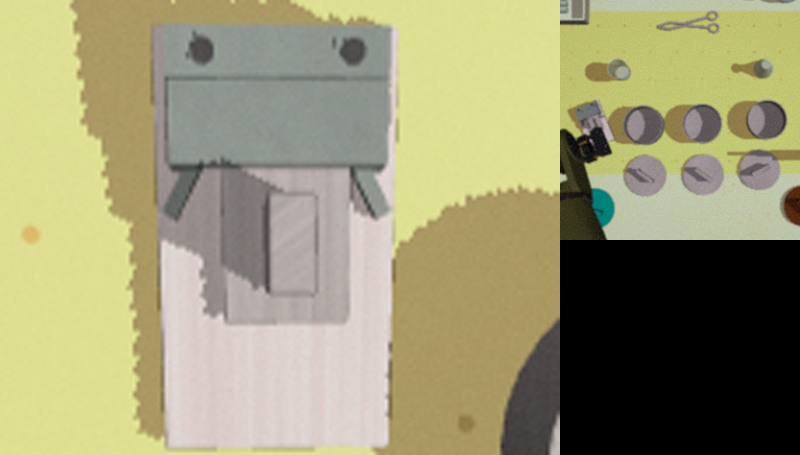

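The crop shows the carrier flat on the stage under the lip, with heel corners at (226,323) and (348,323) and the near edge of the base at (166..388,447). The top inset shows all three lids flat in front of their tubs and the bystanders in place. I'll compute the residual next.

```bash
python3 - <<'E'
from h import *
import pickle;m=pickle.load(open('w8.pkl','rb'))
f=lambda L,z: ray('wrist',[(238+u/3.5,33+v/3.5) for u,v in L],z,m)[:,:2]
n=f([(166,448),(388,446)],.012);h=f([(226,323),(348,323)],.020);h0=f([(226,323),(348,323)],.021)
rib=f([(270,193),(316,193),(316,296),(270,296)],.054)
fr=f([(154,25),(394,25)],.012)
d=n[1]-n[0];ya=np.arctan2(d[1],d[0])+np.pi/2;mid=n.mean(0)
far=fr.mean(0)-mid;print("yaw near edge",ya,"near width",np.linalg.norm(d))
for y in(ya,.401,.395):
  a=np.array([np.cos(y),np.sin(y)]);b=np.array([-a[1],a[0]])
  pk=mid+a*.072
  print(y,"heel x (home -.035)",((h-pk)@a).round(4),"y",((h-pk)@b).round(4),"rib x (home -.012)",(rib.mean(0)-pk)@a,"y",(rib.mean(0)-pk)@b)
d=h[1]-h[0];print("carrier yaw",np.arctan2(d[1],d[0])+np.pi/2,"w",np.linalg.norm(d),"pocket",pk)
E
```

```text
yaw near edge 0.4061075746168976 near width 0.07524644149977151
0.4061075746168976 heel x (home -.035) [-0.0307 -0.0308] y [ 0.0166 -0.0225] rib x (home -.012) -0.007910735573467817 y -0.003065182311245341
0.401 heel x (home -.035) [-0.0308 -0.0307] y [ 0.0168 -0.0223] rib x (home -.012) -0.007895915950876006 y -0.00273780305317642
0.395 heel x (home -.035) [-0.0309 -0.0306] y [ 0.0171 -0.0221] rib x (home -.012) -0.007880643101168972 y -0.0023531315763174153
carrier yaw 0.4023794306523889 w 0.03911509416294087 pocket [0.50803542 0.2459616 ]
```

```bash
python3 - <<'E'
from h import *
import pickle;m=pickle.load(open('w8.pkl','rb'))
f=lambda L,z: ray('wrist',[(238+u/3.5,33+v/3.5) for u,v in L],z,m)[:,:2]
y=.402;a=np.array([np.cos(y),np.sin(y)]);b=np.array([-a[1],a[0]])
print(m["position"])
h=f([(226,323),(348,323)],.020).mean(0)
n0=f([(166,448),(388,446)],0).mean(0);print("heel from near edge as z=0 (home 37 mm)",(h-n0)@a)
for v,z in((163,.031),(166,.023)): print("lip front-heel (home 46 mm)",v,(f([(277,v)],z)[0]-h)@a)
print("lip far/line row 77 z .031 - heel (home 70)",(f([(277,77)],.031)[0]-h)@a, "top row 25, z .031",(f([(277,25)],.031)[0]-h)@a)
print("y: lip centre - carrier",(f([(168,163),(387,163)],.031).mean(0)-h)@b, "lip w",(f([(168,163),(387,163)],.031)@b))
im=cv2.imread('pics/w8.png');print(im[33+125:33+132,238+80].tolist(), im[70:85,238+75].sum(1).tolist())
E
```

```text
[0.48765798 0.25159911 0.35265425]
heel from near edge as z=0 (home 37 mm) 0.043224188581524395
lip front-heel (home 46 mm) 163 0.04680909156730204
lip front-heel (home 46 mm) 166 0.04676493342421986
lip far/line row 77 z .031 - heel (home 70) 0.07022438659992924 top row 25, z .031 0.08391230706191549
y: lip centre - carrier 0.003367230846240571 lip w [ 0.06123446 -0.00390245]
[[204, 208, 220], [202, 206, 220], [179, 195, 205], [126, 195, 193], [148, 225, 224], [144, 223, 223], [147, 223, 222]] [442, 439, 434, 439, 452, 443, 434, 440, 443, 395, 348, 478, 524, 523, 484]
```

```bash
python3 -c "
from h import *
tool();print(ctrl.hand_in())"
```

```text
t 28.75 tcp [0.4176 0.214  0.1922] rot [-3.128 -0.044 -1.166] w 0.0398 F [-1.  -0.4  0.7]
the job is handed in; nothing more can be done
None
```

I opened the tubs from left to right. The left and middle tubs were empty and the carrier was in the right one. I then slid the carrier toe first under the stage lip until it met the stop, and handed in at 28.75 s. No verdict was reported.

**Checks that agreed**
- **Along the slide:** the push met a firm stop at about 24 N. In the last wrist picture the heel is 46.8 mm behind the lip's front edge (46 mm when home) and 70.2 mm from its rear edge (70 mm when home).
- **Across and yaw:** the carrier sits about 3 mm to the right of the slot centre, with 6 mm allowed. Its yaw matches the stage within about 0.01 rad.
- **Everything else:** in the last top picture the three lids lie flat with handles up, about 0.15 m from their tubs. The tubs, beaker, flask and tongs look undisturbed, judged by eye only. The gripper is open and clear of everything.

**Checks that disagreed**
- **Stage near edge:** taking the base as centred on the stage origin, the carrier seemed 4 mm past home, and the stop came 6.7 mm later than I predicted. Using the stated floor start at x = −77 mm removes most of both differences.
- **Tool tilt:** the tool had drifted to a tilt of about 0.05–0.07 rad by the time it gripped and slid the carrier. The carrier looked flat on the stage in the last picture.

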